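Clip the cover onto the small sharpening stone

ROBOT

A 6-joint arm with a two-finger parallel gripper is mounted at the origin on the work surface. World frame = base frame: x ahead of the robot, y to its left, z up, the work surface at z = 0. Lengths are in mm, angles in rad, forces in N, time in s.
With the tool pointing down it reaches from about 350 to 875 mm from the base axis. Payload 4.2 kg.
Tool frame: the origin (TCP) lies at the very end of the fingers, on their centre line; the grasp point (between the pads) lies 19 mm behind it; z points along the fingers, y is the line along which they close (so a half turn about z gives the same grasp; the last joint's range is limited). The gripper opens to 85 mm and grips with 20 to 120 N. Pads are 22 mm wide; open, the fingers measure 114 mm over their backs; the gripper's body (76 mm by 85 mm) begins 54 mm behind the grasp point. The pads swing forward as they close: fully open they stand 13 mm farther back than shut.
Start: joints at [-0.851, 0.385, 0.008, 0, -1.194, -0.259], TCP at [277.927, -559.782, 231.312] pointing down, gripper open.
Joint ranges: [-3.14, 3.14], [-1.21, 2.06], [-1.07, 1.41], [-3.16, 2.05], [-2.99, -0.16], [-3.1, 3.1]. Speed limits (rad/s): [2.79, 2.79, 3.14, 3.14, 3.14, 3.14].

INTERFACE

Orientations are given as a unit quaternion [x, y, z, w].
In Python, from bench import arm, optics gives the robot as it stands. The module is installed in compiled form; this text tells all that it offers.
- The arm moves only by the tool step_arm, never from a script. Its argument "motion" is a list of rows, each an object with "dr": the turn, a rotation vector about the tool's x, y, z in units of 8 degrees (1.0 is 8 degrees), a list of three; "slide": the shift along the tool's x, y, z in mm, a list of three; "jaw": the finger opening in mm, from 0 to 85.4. A call has exactly 8 rows; each row is the pose to reach, as a shift and turn from the pose commanded when the call began, along the tool's axes at that moment; what a row does not reach only later rows make up. A row lasts 1/8 s, in which the tool goes at most 62.5 mm and 10.7 degrees, less where a joint would pass 70% of its speed; a pose out of reach is approached as far as the arm can. A call with a gripper value outside its range is refused whole. The fingers move at their own pace and stop on an object; the grip force is fixed at half the most. Time passes only in rows, so rows that repeat a pose let the fingers close, or fill a call up. It gives the time, the measured TCP pose, the force, the opening and the grip force at its end, in the units of the state.
- arm.read_state(): the state, without advancing time (a new reading comes with each control period).
- optics.get_image(name): name is "scene" or "top"; returns the picture (420x560x3 uint8, blue, green, red); there is no depth.
- optics.camera_info(name): a dict with "camera_matrix" (3x3 intrinsics, pixels), "view" (4x4, takes a point from world to camera coordinates). Camera axes: x right, y up, looking along -z (the intrinsics and any distortion apply to the point x, -y, -z); pixel columns grow to the right and rows downward; lengths in mm; the calibration is good to about 2 mm. A picture is of the moment at which its call begins. camera_info takes no time and is no camera call.
- arm.job_done(): hands the job in; it is judged then, once.
The state is a dict: "clock": time; "joints": joint angles; "joint_vel": joint speeds; "joint_efforts": joint torques, N m; "position": TCP position; "ee_rot": TCP orientation; "contact_force": force on the tool from outside, world axes, zero at the start; "wrist_torque": the same for the moment, N m; "gripper_width": finger opening in mm; "grasp_force": force on a finger pad.
Only numpy, scipy, OpenCV 4.12 (cv2) and the standard library are available. Lean on these libraries where they do the work, as an engineer would, in place of code of your own. Each camera call takes 0.05 s, during which the arm holds its last target. There are 200 camera calls.

TASK

Two round sharpening stones stand on the carving desk, a small one and a large one. Pick up the round cover that has four clip arms underneath by its knob and press it straight down onto the small stone's holder until all the arms snap under the rim and the cover sits level and fully home, then let go. Leave the plain lid without arms where it lies.

Things in the scene. Friction and masses are not known exactly. Their poses are not given: they have to be found in the camera images.
- small_stone: The SMALL round sharpening stone in its grey holder, fixed to the desk. Origin: centre of its underside; z up; round, so yaw is free. 42 mm high: foot 96 mm across, 8 high; neck 52 across to height 30; rim 68 across at height 30-34, then a bevel to the flat top, 54 across at height 42. The large stone looks alike but has a 100 mm rim.
- cover: The clip cover, grey, 0.12 kg, loose, standing on its four arms. Origin on its axis at the arms' feet; z up. Plate 75 mm across, its top 32 mm above the origin; on it a round knob to grip from above, 26 mm across, 36 high (top at 68). Sprung arms 16 mm wide hang from the plate's edge along its +x, +y, -x, -y; foot flares to 86 mm across. Any yaw fits.
- cover_seat (a point): Centre of the plate's underside, 27 mm above the cover's origin. Fully home it rests on the stone's top, 42 mm above the stone's origin. The arms' feet flare outward and centre the cover on the bevel. Hold the knob and press straight down: the push peaks at about 12 N (20 if off centre) some 10 mm before home, then eases; go on to the hard stop.
- plain_lid: The large stone's lift-off lid, not to be used: a flat grey disc 110 mm across, 10 mm thick, no arms, lying loose on the desk, with the same knob on top (26 mm across, 36 high). Origin: centre of its underside.
There are look-alikes about, which are no part of the job. Leave any brown or turquoise look-alike of the cover alone.

How it is judged:
By the outcome, as a careful person would: the job done as asked, in the order asked, and still so for the second after the job is handed in, with the robot touching nothing.
It also fails if it takes over 35 s, if anything falls off the work surface, if the arm or the gripper's body presses on something with over 40 N, if the wrist force passes 120 N, or if a joint passes its speed limit or range.

## Working session

There is one attempt and no reset: what is moved stays moved. The work goes in short steps, Python scripts to look and compute and a tool call to move; the robot and the scene stay as the last step left them, time stands still between calls to the robot, and variables do not carry over. Pictures are saved under pics/ and viewed, at most 10 in all, crops included, and the job is handed in when it is done.

Besides the shell and the picture viewer there is one more tool, called after ">>>" as name([rows], argument=value, ...), one row to a line, values as JSON. step_arm: Moves the arm, as the interface text tells. Its arguments: {"type":"object","properties":{"motion":{"type":"array","items":{"type":"object","properties":{"dr":{"type":"array","items":{"type":"number"}},"slide":{"type":"array","items":{"type":"number"}},"jaw":{"type":"number"}}}}},"required":["motion"]}

```bash
mkdir -p pics
python3 - <<'E'
from bench import arm, optics
import cv2
for n in("scene","top"):
    cv2.imwrite(f"pics/{n}0.png",optics.get_image(n)); i=optics.camera_info(n); print(n,i)
s=arm.read_state(); print(s)
E
```

```text
scene {'camera_matrix': array([[487.57154002,   0.        , 279.89858299],
       [  0.        , 487.57154002, 211.53033146],
       [  0.        ,   0.        ,   1.        ]]), 'view': array([[ 8.48349261e-01,  5.29421936e-01, -3.99313764e-03,
        -4.21883763e+02],
       [-4.07157238e-01,  6.57215392e-01,  6.34264072e-01,
         1.71502454e+02],
       [ 3.38417665e-01, -5.36451621e-01,  7.73106165e-01,
        -1.11860866e+03],
       [ 0.00000000e+00,  0.00000000e+00,  0.00000000e+00,
         1.00000000e+00]])}
top {'camera_matrix': array([[393.71065841,   0.        , 277.30560075],
       [  0.        , 393.71065841, 212.84472075],
       [  0.        ,   0.        ,   1.        ]]), 'view': array([[ 1.92900396e-03, -9.99962554e-01,  8.43619115e-03,
         5.98118625e-01],
       [ 9.93063655e-01,  2.90733950e-03,  1.17542016e-01,
        -5.16432398e+02],
       [-1.17562141e-01,  8.15093579e-03,  9.93032077e-01,
        -6.58235923e+02],
       [ 0.00000000e+00,  0.00000000e+00,  0.00000000e+00,
         1.00000000e+00]])}
{'clock': 0.1, 'joints': array([-8.51419361e-01,  3.85434034e-01,  6.77582881e-03, -4.29640915e-04,
       -1.19399072e+00, -2.58596953e-01]), 'joint_vel': array([0.00101385, 0.00022763, 0.00343703, 0.0012688 , 0.00080947,
       0.00104594]), 'joint_efforts': array([-2.64615182e-04, -3.93320239e+01,  1.88929456e+01,  4.19794500e+00,
       -2.58475760e-03,  1.07626317e-05]), 'position': array([ 277.68878389, -559.34752249,  230.36452732]), 'ee_rot': array([-2.28280004e-01,  9.73595061e-01,  9.11541514e-04, -2.58836994e-04]), 'contact_force': array([-0.15777521,  0.0703394 , -0.45532806]), 'wrist_torque': array([0.00366921, 0.02827154, 0.01308471]), 'grasp_force': 0.0, 'gripper_width': 85.685423059888}
```

View pics/scene0.png

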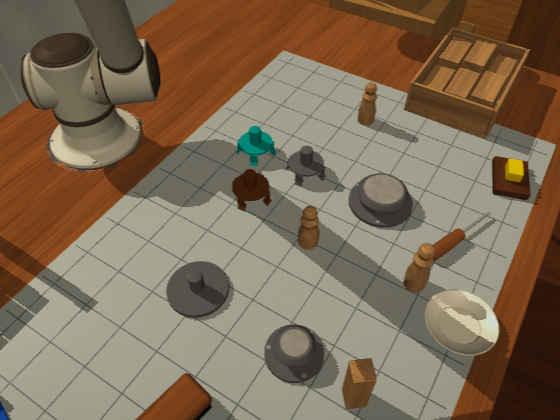

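View pics/top0.png

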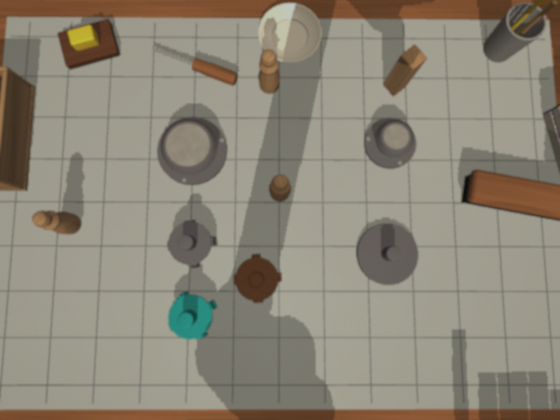

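Candidates for the cover are:
- grey with arms: scene (306,162), top (190,242)
- brown: scene (250,185), top (257,279)
- turquoise: scene (255,142), top (190,316)
- plain lid, no arms: scene (198,288), top (388,252)

I choose the grey one with arms. The stone is the small one, at scene (295,350), top (391,140), not the large one at scene (383,197). I'll check with a crop.

Run:
```python
import cv2,numpy as np
t=cv2.imread("pics/top0.png");s=cv2.imread("pics/scene0.png")
def c(im,u,v): return cv2.resize(im[v-37:v+38,u-50:u+50],(400,300),interpolation=cv2.INTER_CUBIC)
o=np.vstack([np.hstack([c(t,190,242),c(s,306,162)]),np.hstack([c(t,391,140),c(s,295,350)])])
cv2.imwrite("pics/crop1.png",cv2.convertScaleAbs(o,alpha=1.6))
```

```text
(no output)
```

View pics/crop1.png

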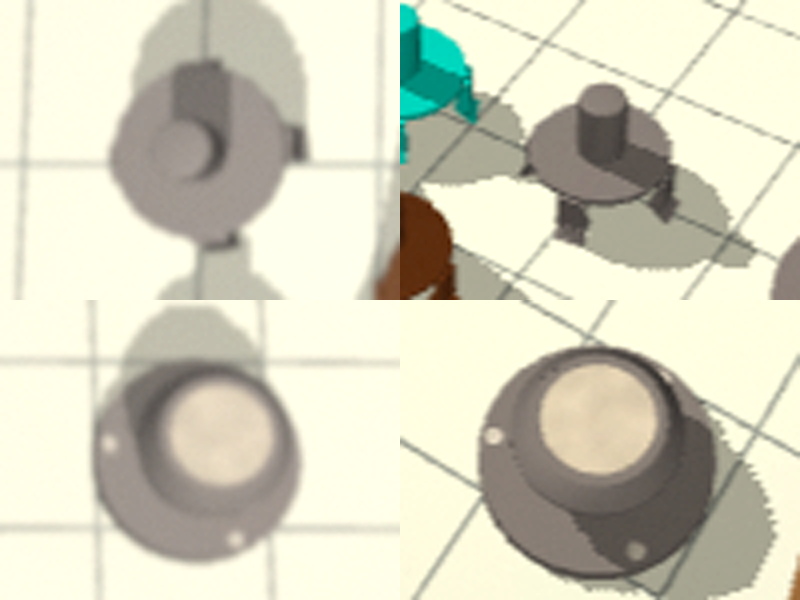

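The crop shows grey arms under the chosen cover: knob top at top (185,242), scene (306.8,150). The small stone's tan top is at top (395,136), scene (294,342).

```bash
cat > h.py <<'E'
import numpy as np, cv2
from bench import arm, optics
def ray(n,u,v):
    i=optics.camera_info(n);V=i["view"];R=V[:3,:3];c=-R.T@V[:3,3]
    x,y,_=np.linalg.solve(i["camera_matrix"],[u,v,1]);return c,R.T@np.array([x,-y,-1])
def plane(n,u,v,z):
    c,d=ray(n,u,v);return c+d*(z-c[2])/d[2]
def tri(a,b):
    c1,d1=ray("top",*a);c2,d2=ray("scene",*b)
    k=np.linalg.lstsq(np.c_[d1,-d2],c2-c1,rcond=None)[0]
    p,q=c1+k[0]*d1,c2+k[1]*d2;return (p+q)/2,np.linalg.norm(p-q)
def proj(n,P):
    i=optics.camera_info(n);q=i["view"]@np.r_[P,1];w=i["camera_matrix"]@[q[0],-q[1],-q[2]];return w[:2]/w[2]
E
python3 - <<'E'
from h import *
np.set_printoptions(precision=1,suppress=True)
e=.375
for nm,a,b,z in[("knob",(185,242.5),(306.8,149.8),68),("plate",(189.8,242.8),(305.9,162.5),32),("stonetop",(395.5,136.5),(294.5,342.5),42),("foot",(390,143.2),(294.2,353.5),8),]:
    a=np.array(a)-e;b=np.array(b)-e
    print(nm,tri(a,b),plane("top",*a,z),plane("scene",*b,z))
# neighbours
for nm,a,z in [("brown",(257,279),60),("pawn",(280,187),40),("turq",(187,319),68),("large",(187,145),50),("pawn2",(268,60),50),("block",(405,60),40),("lidknob",(392,254),46)]: print(nm,plane("top",*a,z))
s=arm.read_state();print(s["position"],s["ee_rot"])
from scipy.spatial.transform import Rotation as R
print(R.from_quat(s["ee_rot"]).as_matrix())
E
```

```text
knob (array([464. , 154.5,  66.6]), np.float64(1.5542613573970272)) [463.3 153.7  68. ] [465.2 153.7  68. ]
plate (array([464.5, 153.7,  31.3]), np.float64(0.2848779956408107)) [464.4 153.5  32. ] [464.9 153.3  32. ]
stonetop (array([ 651.9, -205.7,   42.4]), np.float64(0.10049403682898919)) [ 652.  -205.7   42. ] [ 651.7 -205.5   42. ]
foot (array([ 652.1, -206.9,    3.4]), np.float64(1.303631446678499)) [ 650.1 -205.9    8. ] [ 653.5 -208.3    8. ]
brown [403.6  35.2  60. ]
pawn [560.6  -2.7  40. ]
turq [340.6 146.2  68. ]
large [631.9 158.6  50. ]
pawn2 [788.1  19.1  50. ]
block [ 795.  -229.1   40. ]
lidknob [ 445.  -192.3   46. ]
[ 277.7 -559.3  230.4] [-0.2  1.   0.  -0. ]
[[-0.9 -0.4 -0. ]
 [-0.4  0.9  0. ]
 [ 0.   0.  -1. ]]
```

>>> step_arm([
  {"slide": [-15, 17, 0], "dr": [0, 0, 0], "jaw": 85},
  {"slide": [-45, 52, 0], "dr": [0, 0, 0], "jaw": 85},
  {"slide": [-84, 97, 0], "dr": [0, 0, 0], "jaw": 85},
  {"slide": [-124, 142, 0], "dr": [0, 0, 0], "jaw": 85},
  {"slide": [-164, 188, 0], "dr": [0, 0, 0], "jaw": 85},
  {"slide": [-204, 234, 0], "dr": [0, 0, 0], "jaw": 85},
  {"slide": [-243, 279, 0], "dr": [0, 0, 0], "jaw": 85},
  {"slide": [-282, 324, 0], "dr": [0, 0, 0], "jaw": 85},
])

```text
clock: 1.1
position: [386.3, -142.3, 231.3]
ee_rot: [-0.228, 0.974, 0.0, 0.0]
contact_force: [0.3, -0.1, 1.0]
gripper_width: 85.0
grasp_force: 0.0
```

>>> step_arm([
  {"slide": [-37, 42, 0], "dr": [0, 0, 0], "jaw": 85},
  {"slide": [-73, 84, 0], "dr": [0, 0, 0], "jaw": 85},
  {"slide": [-108, 124, 10], "dr": [0, 0, 0], "jaw": 85},
  {"slide": [-142, 163, 30], "dr": [0, 0, 0], "jaw": 85},
  {"slide": [-170, 195, 50], "dr": [0, 0, 0], "jaw": 85},
  {"slide": [-192, 221, 70], "dr": [0, 0, 0], "jaw": 85},
  {"slide": [-202, 232, 90], "dr": [0, 0, 0], "jaw": 85},
  {"slide": [-202, 232, 100], "dr": [0, 0, 0], "jaw": 85},
])

```text
clock: 2.1
position: [463.7, 153.8, 129.9]
ee_rot: [-0.229, 0.973, -0.0, -0.001]
contact_force: [-1.0, -0.2, 0.1]
gripper_width: 84.9
grasp_force: 0.0
```

>>> step_arm([
  {"slide": [0, 0, 15], "dr": [0, 0, 0], "jaw": 85},
  {"slide": [0, 0, 35], "dr": [0, 0, 0], "jaw": 85},
  {"slide": [0, 0, 55], "dr": [0, 0, 0], "jaw": 85},
  {"slide": [0, 0, 70], "dr": [0, 0, 0], "jaw": 75},
  {"slide": [0, 0, 82], "dr": [0, 0, 0], "jaw": 65},
  {"slide": [0, 0, 90], "dr": [0, 0, 0], "jaw": 55},
  {"slide": [0, 0, 92], "dr": [0, 0, 0], "jaw": 45},
  {"slide": [0, 0, 92], "dr": [0, 0, 0], "jaw": 35},
])

```text
clock: 3.1
position: [464.4, 153.5, 39.5]
ee_rot: [-0.228, 0.974, 0.0, 0.0]
contact_force: [0.5, 0.5, 0.1]
gripper_width: 35.3
grasp_force: 0.0
```

>>> step_arm([
  {"slide": [0, 0, 0], "dr": [0, 0, 0], "jaw": 30},
  {"slide": [0, 0, 0], "dr": [0, 0, 0], "jaw": 27},
  {"slide": [0, 0, 0], "dr": [0, 0, 0], "jaw": 24},
  {"slide": [0, 0, 0], "dr": [0, 0, 0], "jaw": 20},
  {"slide": [0, 0, 0], "dr": [0, 0, 0], "jaw": 15},
  {"slide": [0, 0, 0], "dr": [0, 0, 0], "jaw": 10},
  {"slide": [0, 0, 0], "dr": [0, 0, 0], "jaw": 10},
  {"slide": [0, 0, 0], "dr": [0, 0, 0], "jaw": 10},
])

```text
clock: 4.1
position: [464.6, 153.7, 39.8]
ee_rot: [-0.229, 0.974, 0.0, 0.0]
contact_force: [-0.9, -0.5, 5.3]
gripper_width: 24.5
grasp_force: 58.6
```

>>> step_arm([
  {"slide": [0, 0, -5], "dr": [0, 0, 0], "jaw": 10},
  {"slide": [0, 0, -15], "dr": [0, 0, 0], "jaw": 10},
  {"slide": [0, 0, -35], "dr": [0, 0, 0], "jaw": 10},
  {"slide": [0, 0, -60], "dr": [0, 0, 0], "jaw": 10},
  {"slide": [0, 0, -85], "dr": [0, 0, 0], "jaw": 10},
  {"slide": [0, 0, -105], "dr": [0, 0, 0], "jaw": 10},
  {"slide": [0, 0, -117], "dr": [0, 0, 0], "jaw": 10},
  {"slide": [0, 0, -120], "dr": [0, 0, 0], "jaw": 10},
])

```text
clock: 5.1
position: [464.2, 153.5, 159.9]
ee_rot: [-0.228, 0.974, 0.0, 0.0]
contact_force: [0.2, 0.3, -1.2]
gripper_width: 24.4
grasp_force: 58.9
```

Run:
```python
from h import *
s=arm.read_state();print(s["position"],s["contact_force"],s["gripper_width"])
t=optics.get_image("top");i=optics.get_image("scene")
def c(im,p): 
    u,v=np.clip(np.int32(p),[70,70],[490,350]);print(u,v);return cv2.resize(im[v-70:v+70,u-70:u+70],(400,400),interpolation=cv2.INTER_CUBIC)
P=s["position"]
cv2.imwrite("pics/lift.png",cv2.convertScaleAbs(np.hstack([c(t,proj("top",P)),c(i,proj("scene",P))]),alpha=1.6))
```

```text
[464.21240714 153.52661057 159.86192548] [ 0.21168447  0.28265713 -1.16465992] 24.400575152702586
169 238
307 113
```

View pics/lift.png

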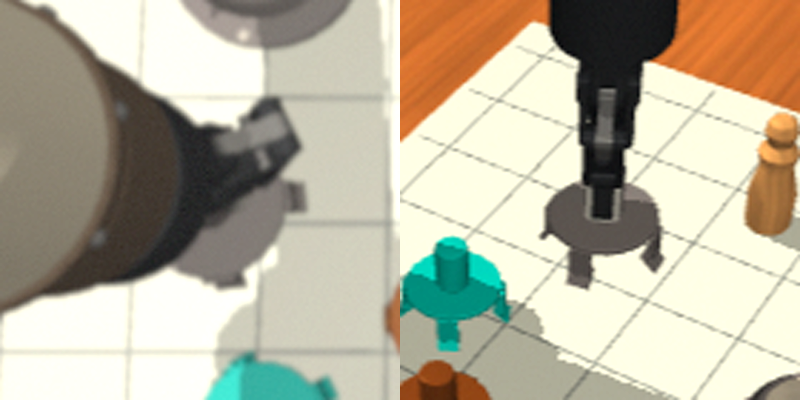

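Cover held level by the knob (scene crop), arms down. Moving over the small stone.

>>> step_arm([
  {"slide": [0, -8, -15], "dr": [0, 0, 0], "jaw": 10},
  {"slide": [0, -25, -30], "dr": [0, 0, 0], "jaw": 10},
  {"slide": [-1, -55, -40], "dr": [0, 0, 0], "jaw": 10},
  {"slide": [-2, -90, -40], "dr": [0, 0, 0], "jaw": 10},
  {"slide": [-3, -125, -40], "dr": [0, 0, 0], "jaw": 10},
  {"slide": [-3, -160, -40], "dr": [0, 0, 0], "jaw": 10},
  {"slide": [-4, -195, -40], "dr": [0, 0, 0], "jaw": 10},
  {"slide": [-4, -230, -40], "dr": [0, 0, 0], "jaw": 10},
])

```text
clock: 6.2
position: [570.0, -51.9, 197.8]
ee_rot: [-0.228, 0.974, 0.0, -0.001]
contact_force: [0.0, -0.9, -1.7]
gripper_width: 24.4
grasp_force: 59.0
```

>>> step_arm([
  {"slide": [-1, -35, 0], "dr": [0, 0, 0], "jaw": 10},
  {"slide": [-2, -70, 0], "dr": [0, 0, 0], "jaw": 10},
  {"slide": [-3, -105, 10], "dr": [0, 0, 0], "jaw": 10},
  {"slide": [-4, -135, 25], "dr": [0, 0, 0], "jaw": 10},
  {"slide": [-4, -158, 45], "dr": [0, 0, 0], "jaw": 10},
  {"slide": [-4, -171, 65], "dr": [0, 0, 0], "jaw": 10},
  {"slide": [-4, -175, 85], "dr": [0, 0, 0], "jaw": 10},
  {"slide": [-4, -175, 90], "dr": [0, 0, 0], "jaw": 10},
])

```text
clock: 7.2
position: [650.1, -205.2, 106.7]
ee_rot: [-0.228, 0.974, 0.001, -0.002]
contact_force: [-0.2, 0.2, -1.9]
gripper_width: 24.3
grasp_force: 59.0
```

Run:
```python
from h import *
s=arm.read_state();print(s["position"],s["contact_force"],s["gripper_width"])
t=optics.get_image("top");i=optics.get_image("scene")
def c(im,p): 
    u,v=np.clip(np.int32(p),[50,50],[510,370]);print(u,v);return cv2.resize(im[v-50:v+50,u-50:u+50],(400,400),interpolation=cv2.INTER_CUBIC)
P=s["position"]-[0,0,40]
print(proj("top",P+[0,0,32]),proj("scene",P+[0,0,32]))
cv2.imwrite("pics/over.png",cv2.convertScaleAbs(np.hstack([c(t,proj("top",P)),c(i,proj("scene",P))]),alpha=1.6))
```

```text
[ 650.08161599 -205.20012473  106.66843718] [-0.2415559   0.17833528 -1.87133079] 24.324266042611885
[405.51590034 126.41120571] [293.98739573 324.79765227]
399 132
293 334
```

View pics/over.png

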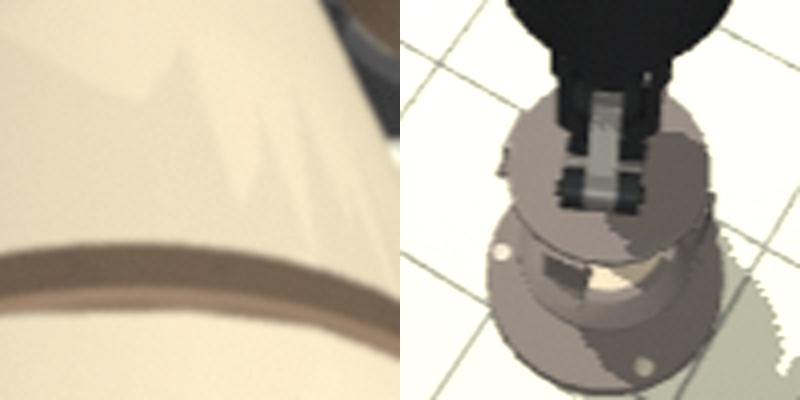

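The plate is level and centred over the stone to within about 2 mm (scene plate centre about (295,326)). I'll lower it a little, let it settle and re-read.

>>> step_arm([
  {"slide": [0, 0, 5], "dr": [0, 0, 0], "jaw": 10},
  {"slide": [0, 0, 12], "dr": [0, 0, 0], "jaw": 10},
  {"slide": [0, 0, 18], "dr": [0, 0, 0], "jaw": 10},
  {"slide": [0, 0, 20], "dr": [0, 0, 0], "jaw": 10},
  {"slide": [0, 0, 20], "dr": [0, 0, 0], "jaw": 10},
  {"slide": [0, 0, 20], "dr": [0, 0, 0], "jaw": 10},
  {"slide": [0, 0, 20], "dr": [0, 0, 0], "jaw": 10},
  {"slide": [0, 0, 20], "dr": [0, 0, 0], "jaw": 10},
])

```text
clock: 8.3
position: [651.6, -205.8, 89.5]
ee_rot: [-0.228, 0.974, -0.0, 0.0]
contact_force: [1.0, 0.5, -1.8]
gripper_width: 24.2
grasp_force: 59.0
```

Run:
```python
from h import *
s=arm.read_state();print(s["position"],s["contact_force"])
i=optics.get_image("scene");p=proj("scene",s["position"]-[0,0,8]);print(p)
g=cv2.cvtColor(i,cv2.COLOR_BGR2GRAY).astype(int)
v0=int(p[1])
for v in range(v0-6,v0+10,3): print(v,list(g[v,262:274]),list(g[v,314:327]))
```

```text
[ 651.55584635 -205.77536987   89.4811258 ] [ 1.03239158  0.46685911 -1.75271568]
[294.42746569 330.83931288]
324 [np.int64(174), np.int64(173), np.int64(173), np.int64(173), np.int64(174), np.int64(174), np.int64(173), np.int64(161), np.int64(120), np.int64(101), np.int64(97), np.int64(90)] [np.int64(59), np.int64(79), np.int64(90), np.int64(90), np.int64(102), np.int64(152), np.int64(173), np.int64(173), np.int64(173), np.int64(173), np.int64(174), np.int64(174), np.int64(173)]
327 [np.int64(174), np.int64(174), np.int64(174), np.int64(174), np.int64(173), np.int64(174), np.int64(173), np.int64(118), np.int64(66), np.int64(85), np.int64(91), np.int64(91)] [np.int64(59), np.int64(58), np.int64(59), np.int64(59), np.int64(59), np.int64(87), np.int64(150), np.int64(173), np.int64(174), np.int64(174), np.int64(174), np.int64(173), np.int64(173)]
330 [np.int64(173), np.int64(174), np.int64(172), np.int64(173), np.int64(174), np.int64(173), np.int64(149), np.int64(93), np.int64(83), np.int64(93), np.int64(91), np.int64(90)] [np.int64(59), np.int64(59), np.int64(58), np.int64(58), np.int6
[... 533 characters left out ...]
int64(173), np.int64(173), np.int64(173), np.int64(172), np.int64(173), np.int64(140), np.int64(112), np.int64(98), np.int64(90), np.int64(90)] [np.int64(58), np.int64(59), np.int64(58), np.int64(58), np.int64(58), np.int64(74), np.int64(144), np.int64(174), np.int64(173), np.int64(172), np.int64(173), np.int64(173), np.int64(173)]
339 [np.int64(173), np.int64(173), np.int64(174), np.int64(172), np.int64(173), np.int64(140), np.int64(99), np.int64(90), np.int64(90), np.int64(95), np.int64(94), np.int64(91)] [np.int64(59), np.int64(58), np.int64(59), np.int64(58), np.int64(58), np.int64(61), np.int64(61), np.int64(80), np.int64(101), np.int64(118), np.int64(145), np.int64(166), np.int64(173)]
```

Position agrees within 0.5 mm in both readings. Pressing down.

>>> step_arm([
  {"slide": [0, 0, 3], "dr": [0, 0, 0], "jaw": 10},
  {"slide": [0, 0, 6], "dr": [0, 0, 0], "jaw": 10},
  {"slide": [0, 0, 9], "dr": [0, 0, 0], "jaw": 10},
  {"slide": [0, 0, 12], "dr": [0, 0, 0], "jaw": 10},
  {"slide": [0, 0, 15], "dr": [0, 0, 0], "jaw": 10},
  {"slide": [0, 0, 18], "dr": [0, 0, 0], "jaw": 10},
  {"slide": [0, 0, 20], "dr": [0, 0, 0], "jaw": 10},
  {"slide": [0, 0, 22], "dr": [0, 0, 0], "jaw": 10},
])

```text
clock: 9.35
position: [651.5, -205.8, 67.3]
ee_rot: [-0.228, 0.974, -0.0, -0.0]
contact_force: [-0.6, -0.6, 0.8]
gripper_width: 24.4
grasp_force: 59.1
```

>>> step_arm([
  {"slide": [0, 0, 2], "dr": [0, 0, 0], "jaw": 10},
  {"slide": [0, 0, 4], "dr": [0, 0, 0], "jaw": 10},
  {"slide": [0, 0, 6], "dr": [0, 0, 0], "jaw": 10},
  {"slide": [0, 0, 8], "dr": [0, 0, 0], "jaw": 10},
  {"slide": [0, 0, 9], "dr": [0, 0, 0], "jaw": 10},
  {"slide": [0, 0, 10], "dr": [0, 0, 0], "jaw": 10},
  {"slide": [0, 0, 11], "dr": [0, 0, 0], "jaw": 10},
  {"slide": [0, 0, 11], "dr": [0, 0, 0], "jaw": 10},
])

```text
clock: 10.35
position: [651.4, -205.7, 55.7]
ee_rot: [-0.228, 0.974, 0.0, -0.0]
contact_force: [0.4, -0.2, -1.9]
gripper_width: 24.1
grasp_force: 60.3
```

>>> step_arm([
  {"slide": [0, 0, 0.5], "dr": [0, 0, 0], "jaw": 10},
  {"slide": [0, 0, 1], "dr": [0, 0, 0], "jaw": 10},
  {"slide": [0, 0, 1.5], "dr": [0, 0, 0], "jaw": 10},
  {"slide": [0, 0, 2], "dr": [0, 0, 0], "jaw": 10},
  {"slide": [0, 0, 2.5], "dr": [0, 0, 0], "jaw": 10},
  {"slide": [0, 0, 3], "dr": [0, 0, 0], "jaw": 10},
  {"slide": [0, 0, 3], "dr": [0, 0, 0], "jaw": 10},
  {"slide": [0, 0, 3], "dr": [0, 0, 0], "jaw": 10},
])

```text
clock: 11.35
position: [651.8, -205.9, 55.2]
ee_rot: [-0.229, 0.974, -0.0, 0.001]
contact_force: [-3.3, 1.3, 7.3]
gripper_width: 24.1
grasp_force: 61.4
```

Run:
```python
from h import *
s=arm.read_state();print(s["position"],s["contact_force"],s["wrist_torque"])
i=optics.get_image("scene")
cv2.imwrite("pics/press.png",cv2.convertScaleAbs(cv2.resize(i[290:390,243:343],(600,600),interpolation=cv2.INTER_CUBIC),alpha=1.6))
```

```text
[ 651.84336571 -205.92369799   55.16892345] [-3.33159342  1.31916399  7.32160963] [0.40535395 0.84672103 0.05998116]
```

View pics/press.png

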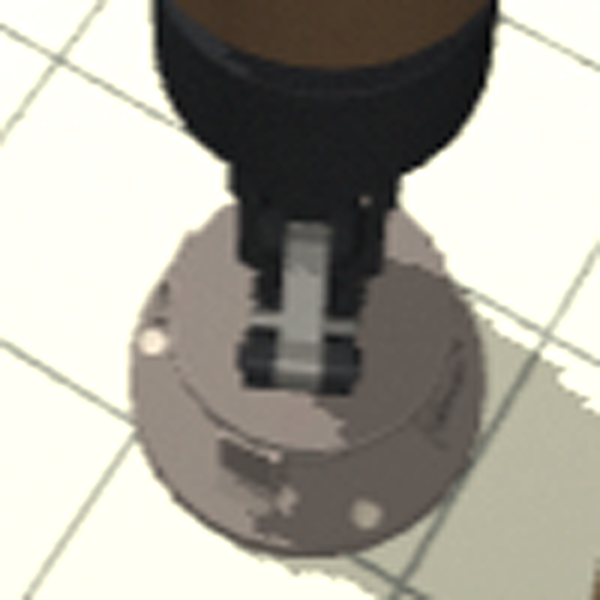

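Plate is low on the stone with the arms down. The stop is at about TCP z 55, as expected; I'll press harder to confirm the hard stop.

>>> step_arm([
  {"slide": [0, 0, 1], "dr": [0, 0, 0], "jaw": 10},
  {"slide": [0, 0, 2], "dr": [0, 0, 0], "jaw": 10},
  {"slide": [0, 0, 2.5], "dr": [0, 0, 0], "jaw": 10},
  {"slide": [0, 0, 3], "dr": [0, 0, 0], "jaw": 10},
  {"slide": [0, 0, 3.5], "dr": [0, 0, 0], "jaw": 10},
  {"slide": [0, 0, 4], "dr": [0, 0, 0], "jaw": 10},
  {"slide": [0, 0, 4], "dr": [0, 0, 0], "jaw": 10},
  {"slide": [0, 0, 4], "dr": [0, 0, 0], "jaw": 10},
])

```text
clock: 12.4
position: [652.6, -206.2, 55.0]
ee_rot: [-0.229, 0.973, -0.001, 0.002]
contact_force: [-7.3, 3.5, 20.5]
gripper_width: 24.4
grasp_force: 62.9
```

Hard stop confirmed (20 N, no further travel). I'll unload, open and retreat.

>>> step_arm([
  {"slide": [0, 0, -2], "dr": [0, 0, 0], "jaw": 10},
  {"slide": [0, 0, -4], "dr": [0, 0, 0], "jaw": 10},
  {"slide": [0, 0, -5], "dr": [0, 0, 0], "jaw": 10},
  {"slide": [0, 0, -5], "dr": [0, 0, 0], "jaw": 15},
  {"slide": [0, 0, -5], "dr": [0, 0, 0], "jaw": 30},
  {"slide": [0, 0, -5], "dr": [0, 0, 0], "jaw": 45},
  {"slide": [0, 0, -5], "dr": [0, 0, 0], "jaw": 60},
  {"slide": [0, 0, -5], "dr": [0, 0, 0], "jaw": 70},
])

```text
clock: 13.4
position: [651.3, -205.7, 53.9]
ee_rot: [-0.228, 0.974, 0.0, -0.0]
contact_force: [0.3, -0.0, 0.5]
gripper_width: 69.9
grasp_force: 0.0
```

>>> step_arm([
  {"slide": [0, 0, -5], "dr": [0, 0, 0], "jaw": 70},
  {"slide": [0, 0, -20], "dr": [0, 0, 0], "jaw": 70},
  {"slide": [0, 0, -45], "dr": [0, 0, 0], "jaw": 70},
  {"slide": [0, 0, -75], "dr": [0, 0, 0], "jaw": 70},
  {"slide": [20, -10, -110], "dr": [0, 0, 0], "jaw": 70},
  {"slide": [50, -20, -140], "dr": [0, 0, 0], "jaw": 70},
  {"slide": [80, -35, -150], "dr": [0, 0, 0], "jaw": 70},
  {"slide": [110, -50, -150], "dr": [0, 0, 0], "jaw": 70},
])

```text
clock: 14.4
position: [575.3, -300.4, 207.6]
ee_rot: [-0.229, 0.974, -0.001, 0.002]
contact_force: [0.6, 0.0, 0.0]
gripper_width: 69.9
grasp_force: 0.0
```

Run:
```python
from h import *
s=arm.read_state();print(s["clock"],s["position"],s["contact_force"],s["gripper_width"])
i=optics.get_image("scene")
for z in(74,83):print(proj("scene",[651.9,-205.8,z]))
cv2.imwrite("pics/end.png",cv2.convertScaleAbs(cv2.resize(i[290:390,243:343],(600,600),interpolation=cv2.INTER_CUBIC),alpha=1.6))
cv2.imwrite("pics/end_full.png",i)
```

```text
14.4 [ 575.30557447 -300.44022683  207.62218442] [0.64734428 0.04460264 0.04642695] 69.86532499361174
[294.52113366 333.18762863]
[294.63755297 330.51042376]
```

View pics/end.png

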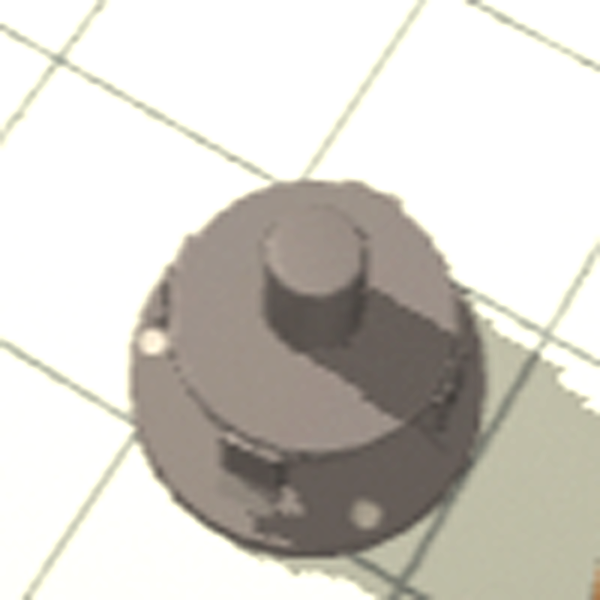

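View pics/end_full.png

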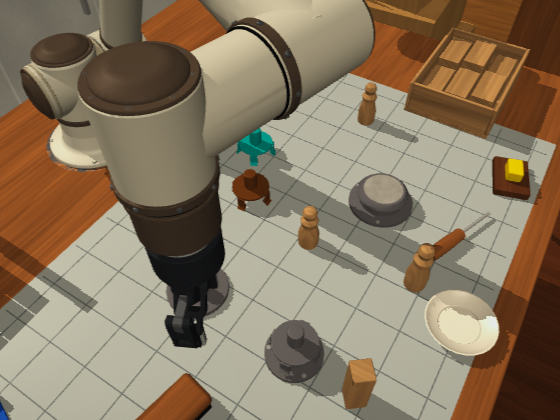

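The cover sits level and home. Its knob top is at scene (295.1,330.8), against (294.6,330.5) predicted for fully home. The other objects visible look undisturbed.

```bash
python3 -c "
from bench import arm
print(arm.job_done())"
```

```text
the job is handed in; nothing more can be done
None
```

The grey clip cover is pressed fully home and level on the small stone's holder and let go, I never touched the plain lid, and the job was handed in at about 14.5 s; no verdict came back.

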